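# Take the lens off the documentation camera

## Task

Take the orange-ringed lens off the camera that lies on its back: press the camera's orange release button fully down (it stays down), twist the lens a quarter turn counter-clockwise as seen from above, and lift it straight off. Stand it upright, the same way up, near the middle of the pink foam pad, set down gently and not dropped, and let go. Leave the blue-ringed spare lens where it stands.

Things in the scene. Friction and masses are not known exactly. Their poses are not given: they have to be found in the camera images.
- lens_mid (a point): Centre of the black barrel (upright cylinder, 56 mm diameter, 52 mm tall, grip at any yaw) of the orange-ringed lens, 0.24 to 0.48 kg. Below the barrel its mount end, 14 mm long, 40 mm diameter, has two lugs reaching 28 mm from the axis; its flat foot is 40 mm below this point. z up the axis; lugs and the white mark on the rim lie along x. Mounted, this point is 84 mm above the table.
- camera: Black camera on its back, fixed, 116 x 172 mm, face 44 mm up. Origin on the table under the lens axis; button on +y side. Steel mount ring: 36 mm radius, top 57 mm up; lens play 2 mm. Locked, the lens x is parallel to camera x and turns only 5 degrees. Button down: it turns counter-clockwise from above, lifts freely from 70 degrees, stop at about 100; its foot stands 44 mm above the table.
- release_top (a point): Centre of the top face of the round orange release button, 23 mm diameter, on the camera 74 mm from the lens axis. Its top is 70 mm above the table when up. It is pushed straight down 8 mm against 3 N of friction, has no spring and stays where left; fully down, its top is 62 mm above the table.
- pink_pad: The pink foam pad, fixed on the table, 130 x 130 mm, 20 mm thick, firm. Origin at the centre of its underside, on the table; sides along its x and y. A grey pad of the same size lies nearby; it is not the one.
- spare_mid (a point): Centre of the barrel of the spare lens, the one with the blue ring, standing on the table; same size and shape as the mounted lens. It is to be left alone.
Things that resemble listed ones, but are neither listed nor needed, are in the scene too. Of the things that look like the pink_pad, the middle-sized one is meant.

How it is judged:
By the outcome, as a careful person would: the job done as asked, in the order asked, and still so for the second after the job is handed in, with the robot touching nothing.
It also fails if it takes over 51 s, if anything falls off the work surface, if the arm or the gripper's body presses on something with over 40 N, if the wrist force passes 120 N, or if a joint passes its speed limit or range.

## Robot

A 6-joint arm with a two-finger parallel gripper is mounted at the origin on the work surface. World frame = base frame: x ahead of the robot, y to its left, z up, the work surface at z = 0. Lengths are in m, angles in rad, forces in N, time in s.
With the tool pointing down it reaches from about 0.35 to 0.85 m from the base axis. Payload 8.1 kg.
Tool frame: the origin (TCP) lies between the finger pads; the fingertips stand 8 mm ahead of it and the grasp point (between the pads) lies 11 mm behind it; y points along the fingers, z is the direction in which the jaws open and shut, and the axes are right-handed (so a half turn about y gives the same grasp; the last joint's range is limited). The gripper opens to 93 mm and grips with 3 to 60 N. Pads are 15 mm wide; open, the fingers measure 128 mm over their backs; the gripper's body (75 mm by 188 mm) begins 65 mm behind the grasp point.
Start: joints at [1.23, 0.13, 1.488, -0, 1.523, -0.085], TCP at [0.152, 0.58, 0.227] pointing down, gripper open.
Joint ranges: [-2.96, 2.96], [-0.89, 2.26], [0.02, 2.5], [-1.34, 4.48], [0, 2.73], [-2.66, 2.66]. Speed limits (rad/s): [2.39, 2.39, 2.79, 3.14, 3.14, 3.14].

## Interface

Orientations are given as a rotation vector (axis times angle).
In Python, from workcell import env gives the robot as it stands.
- The arm moves only by the tool send_rows, never from a script. Its argument "steps" is text: rows parted by semicolons, each of 5 numbers parted by spaces: the shift along the world's x, y, z in m, then the turn about the world's z in rad, then the gripper command: -1 is fully open, 1 is shut, values between are in proportion. In form: x y z turn gripper; .... A call has exactly 8 rows; each row shifts and turns the pose as measured when the row begins; what a row does not reach is not made up. A row lasts 1/12 s, in which the tool goes at most 41.7 mm and 7.16 degrees, less where a joint would pass 70% of its speed; a pose out of reach is approached as far as the arm can. A call is refused whole if a number of a shift passes 0.0417 or a number of a turn 0.125, either way. A call with a gripper value outside its range is refused whole. The fingers move at their own pace and stop on an object; "force" is the grip in N (left out, the last holds). Time passes only in rows, so rows that do not move let the fingers close, or fill a call up. It gives the time, the measured TCP pose, the force and the opening at its end, in the units of the state.
- env.state(): the state, without advancing time (a new reading comes with each control period).
- env.snapshot(name): name is "scene" or "top" or "wrist"; returns the picture (384x512x3 uint8, blue, green, red); there is no depth.
- env.camera_info(name): a dict with "fx", "fy", "cx", "cy" (pixels), "D" ([k1, k2, p1, p2, k3] as OpenCV has them; the pictures are not rectified), "T" (4x4, takes a point from camera to world coordinates); the wrist camera has in their place "hand_eye" (4x4, takes a point from camera to tool coordinates, whose origin is the TCP and whose axes are the tool frame's). Camera axes: x right, y up, looking along -z (the intrinsics and any distortion apply to the point x, -y, -z); pixel columns grow to the right and rows downward; lengths in m; the calibration is good to about 2 mm. A picture is of the moment at which its call begins: read the wrist's pose just before it. camera_info takes no time and is no camera call.
- env.finish_job(): hands the job in, once; it reports no verdict.
The state is a dict: "clock": time; "q": joint angles; "qvel": joint speeds; "joint_efforts": joint torques, N m; "tcp_pos": TCP position; "ee_rot": TCP orientation; "contact_force": force on the tool from outside, world axes, zero at the start; "wrist_torque": the same for the moment, N m; "opening": finger opening in m.
Only numpy, scipy, OpenCV 4.12 (cv2) and the standard library are available. Lean on these libraries where they do the work, as an engineer would, in place of code of your own. Each camera call takes 0.05 s, during which the arm holds its last target.

## Working session

There is one attempt and no reset: what is moved stays moved. The work goes in short steps, Python scripts to look and compute and a tool call to move; the robot and the scene stay as the last step left them, time stands still between calls to the robot, and variables do not carry over. Pictures are saved under pics/ and viewed, and the job is handed in when it is done.

Besides the shell and the picture viewer there is one more tool, called as a command line: name --argument value ..., lists and objects as JSON in quotes. send_rows: Moves the arm, as the interface text tells. Its arguments: {"type":"object","properties":{"steps":{"type":"string"},"force":{"type":"number"}},"required":["steps"]}

```bash
ls && mkdir -p pics
python3 - <<'E'
from workcell import env
import cv2
s=env.state(); print({k:(v if not hasattr(v,'round') else v) for k,v in s.items()})
for n in ("scene","top","wrist"):
    cv2.imwrite(f"pics/{n}0.png",env.snapshot(n)); print(n,env.camera_info(n))
E
```

```text
pics
{'clock': 0.0, 'q': array([ 1.22960775e+00,  1.31180829e-01,  1.48925102e+00,  2.99902454e-05,
        1.52299628e+00, -8.53996586e-02]), 'qvel': array([ 0.00010479, -0.00053259, -0.0009509 ,  0.0010889 , -0.00216293,
        0.00059737]), 'joint_efforts': array([-6.03059434e-04, -5.59862351e+01, -4.91748405e+01,  7.67942565e-02,
        3.58238106e-02, -1.71651786e-04]), 'tcp_pos': array([0.15158985, 0.57997199, 0.22559121]), 'ee_rot': array([-1.56324277,  0.20117649, -0.20051857]), 'contact_force': array([-0.09351314, -1.11231988,  1.1809667 ]), 'wrist_torque': array([-0.02297734, -0.00836957, -0.01693723]), 'opening': 0.09291473060453635}
scene {'fx': 358.99200651271076, 'fy': 358.99200651271076, 'cx': 258.11124419292526, 'cy': 187.0661060011347, 'D': array([0.01792794, 0.        , 0.        , 0.        , 0.        ]), 'T': array([[-0.16940052, -0.57317121,  0.80173451,  1.13404412],
       [ 0.98539244, -0.11292391,  0.12747519,  0.03886347],
       [ 0.01746988,  0.81161749,  0.58392795,  0.54719454],
       [ 0.        ,  0.        ,  0.        ,  1.        ]])}
top {'fx':
[... 265 characters left out ...]
0.01242456, -0.00728968, -0.07192323],
       [-0.00899068,  0.14287483,  0.98969993,  1.14395458],
       [ 0.        ,  0.        ,  0.        ,  1.        ]])}
wrist {'fx': 281.84550967668656, 'fy': 281.84550967668656, 'cx': 253.4511776369623, 'cy': 192.13919083110113, 'D': array([0.01410716, 0.        , 0.        , 0.        , 0.        ]), 'hand_eye': array([[ 4.70191119e-04, -9.57715816e-01, -2.87715474e-01,
        -7.96181568e-02],
       [ 2.20427493e-04,  2.87715599e-01, -9.57715869e-01,
        -1.58282517e-01],
       [ 9.99999865e-01,  3.86889096e-04,  3.46388216e-04,
         3.94149760e-04],
       [ 0.00000000e+00,  0.00000000e+00,  0.00000000e+00,
         1.00000000e+00]])}
```

View pics/scene0.png

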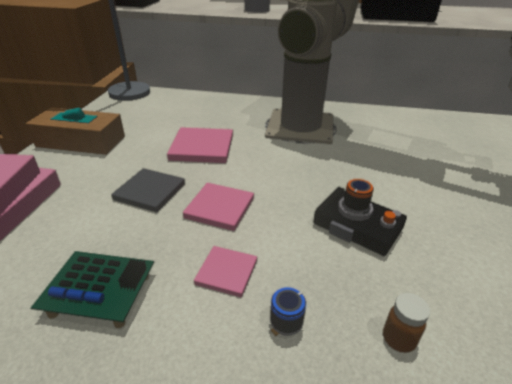

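View pics/top0.png

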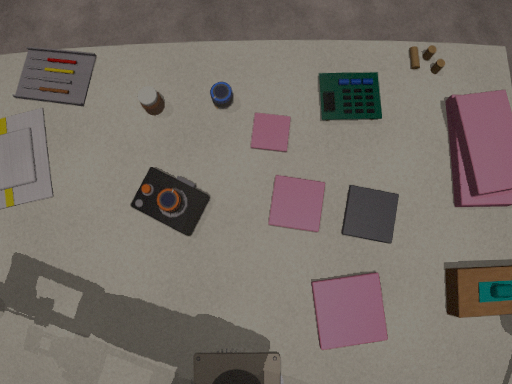

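View pics/wrist0.png

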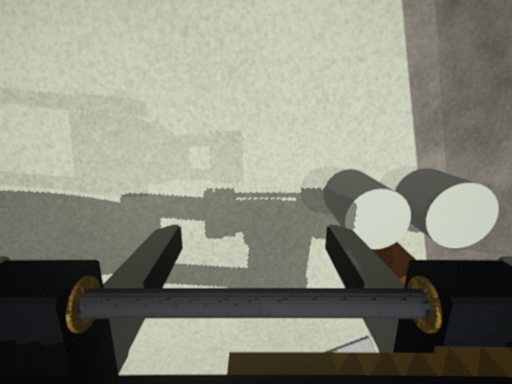

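Top view: camera body near (171,201), with the orange-ringed lens at (168,200) and the orange button at (147,189). The blue-ringed spare is at (222,94). There are pink squares at (271,132), (297,203) and (350,311), a pink stack at (490,145), and the grey pad at (370,213). Next I measure them.

```bash
cat > h.py <<'E'
import numpy as np, cv2
from scipy.spatial.transform import Rotation as R
from workcell import env
def cam(name,state=None):
    c=env.camera_info(name)
    K=np.array([[c['fx'],0,c['cx']],[0,c['fy'],c['cy']],[0,0,1.]])
    if 'T' in c: T=np.array(c['T'])
    else:
        W=np.eye(4);W[:3,:3]=R.from_rotvec(state['ee_rot']).as_matrix();W[:3,3]=state['tcp_pos'];T=W@np.array(c['hand_eye'])
    return K,np.array(c['D']),T
def ray(C,px):
    K,D,T=C
    u=cv2.undistortPoints(np.array(px,float).reshape(-1,1,2),K,D).reshape(-1,2)
    d=np.c_[u[:,0],-u[:,1],-np.ones(len(u))]@T[:3,:3].T
    return T[:3,3],d/np.linalg.norm(d,axis=1,keepdims=True)
def onz(C,px,z):
    o,d=ray(C,px); return o+d*((z-o[2])/d[:,2])[:,None]
def tri(C1,p1,C2,p2):
    o1,d1=ray(C1,[p1]);o2,d2=ray(C2,[p2]);d1=d1[0];d2=d2[0]
    A=np.c_[d1,-d2];t=np.linalg.lstsq(A,o2-o1,rcond=None)[0]
    a=o1+d1*t[0];b=o2+d2*t[1];return (a+b)/2,np.linalg.norm(a-b)
def proj(C,P):
    K,D,T=C
    p=(np.atleast_2d(P)-T[:3,3])@T[:3,:3]
    p=p*[1,-1,-1]
    return cv2.projectPoints(p.reshape(-1,1,3),np.zeros(3),np.zeros(3),K,D)[0].reshape(-1,2)
def blobs(img,lo,hi,amin=20):
    hsv=cv2.cvtColor(img,cv2.COLOR_BGR2HSV);m=cv2.inRange(hsv,np.array(lo),np.array(hi))
    cs,_=cv2.findContours(m,cv2.RETR_EXTERNAL,cv2.CHAIN_APPROX_NONE)
    return m,[c for c in cs if cv2.contourArea(c)>amin]
E
python3 - <<'E'
from h import *
for n in('top','scene'):
    im=cv2.imread(f'pics/{n}0.png');C=cam(n)
    m,b=blobs(im,(150,70,60),(178,255,255),150)
    for c in b:
        r=cv2.minAreaRect(c);bx=cv2.boxPoints(r)
        ap=cv2.approxPolyDP(c,8,True).reshape(-1,2)
        P=onz(C,ap,0.02)
        print(n,'pink',np.round(r[0],1),len(ap),ap.tolist(),np.round(P[:,:2].mean(0),3),'sides',np.round(np.linalg.norm(P-np.roll(P,1,0),axis=1),3))
    m,b=blobs(im,(0,150,90),(18,255,255),15)
    for c in b:
        M=cv2.moments(c); print(n,'or',M['m10']/M['m00'],M['m01']/M['m00'],cv2.contourArea(c),cv2.boundingRect(c))
im=cv2.imread('pics/top0.png')[155:245,120:220];cv2.imwrite('pics/topcrop.png',cv2.resize(im,None,fx=6,fy=6,interpolation=cv2.INTER_CUBIC))
im=cv2.imread('pics/scene0.png')[165:255,305:415];cv2.imwrite('pics/scenecrop.png',cv2.resize(im,None,fx=6,fy=6,interpolation=cv2.INTER_CUBIC))
E
```

```text
top pink [348.9 310.5] 4 [[377, 273], [311, 283], [322, 349], [387, 338]] [ 0.211 -0.285] sides [0.166 0.17  0.167 0.167]
top pink [296.5 203.1] 4 [[276, 175], [269, 224], [317, 231], [324, 183]] [ 0.485 -0.157] sides [0.125 0.127 0.123 0.125]
top pink [270.3 131.6] 4 [[255, 113], [251, 146], [285, 151], [289, 117]] [ 0.674 -0.092] sides [0.09  0.09  0.089 0.093]
top pink [481.8 149.2] 7 [[504, 90], [446, 100], [457, 104], [466, 140], [456, 128], [455, 206], [511, 204]] [ 0.656 -0.64 ] sides [0.325 0.186 0.033 0.103 0.042 0.213 0.165]
top or 167.0284090909091 200.0587121212121 88.0 (157, 188, 22, 23)
top or 145.43508771929822 188.10175438596488 47.5 (142, 184, 8, 9)
top or 61.651282051282045 60.37435897435897 32.5 (47, 58, 29, 5)
scene pink [224.9 269.8] 4 [[213, 247], [196, 284], [240, 295], [256, 257]] [ 0.687 -0.09 ] sides [0.091 0.096 0.084 0.095]
scene pink [217.6 205.4] 4 [[207, 183], [184, 216], [233, 229], [252, 193]] [ 0.495 -0.154] sides [0.122 0.135 0.12  0.137]
scene pink [ 29. 196.] 4 [[32, 156], [0, 155], [0, 238], [58, 184]] [ 0.492 -0.664] sides [0.185 0.088 0.376 0.195]
scene pink [199.5 144.4] 4 [[168, 152], [225, 161], [231, 130], [180, 128]] [ 0.212 -0.286] sides [0.154 0.173 0.19  0.165]
scene or 389.1638888888889 214.56666666666666 60.0 (384, 211, 12, 8)
scene or 366.046875 190.484375 32.0 (357, 185, 16, 9)
scene or 349.80555555555554 186.12037037037035 18.0 (347, 181, 7, 10)
```

View pics/topcrop.png

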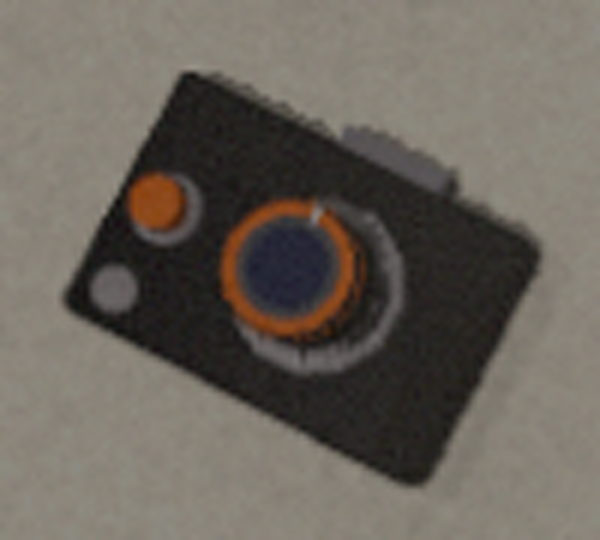

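View pics/scenecrop.png

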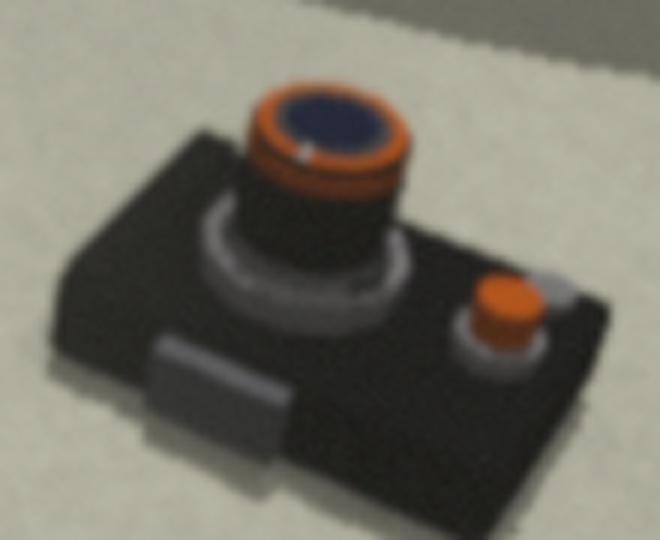

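Run:
```python
from h import *
Ct,Cs=cam('top'),cam('scene')
f=lambda x,y,ox,oy:((x+.5)/6-.5+ox,(y+.5)/6-.5+oy)
lt=f(289,266,120,155);ls=f(331,131,305,165)
bt=f(157,202,120,155);bs=f(509,294,305,165)
mt=f(316,213,120,155);ms=f(305,152,305,165)
for n,a,b in(('lens top',lt,ls),('button',bt,bs),('mark',mt,ms)): print(n,a,b,tri(Ct,a,Cs,b))
print('lens z.11',onz(Ct,[lt],.11),onz(Cs,[ls],.11));print('btn',onz(Ct,[bt],.07),onz(Cs,[bs],.07));print('mark',onz(Ct,[mt],.11),onz(Cs,[ms],.11))
# pad height by triangulating corners
for a,b in (((276,175),(207,183)),((269,224),(252,193)),((317,231),(233,229)),((324,183),(184,216))):pass
ct=[(276,175),(269,224),(317,231),(324,183)];cs=[(207,183),(184,216),(233,229),(252,193)]
P=onz(Ct,ct,.02);Q=onz(Cs,cs,.02);print(P.round(3));print(Q.round(3))
for i,p in enumerate(P):
    j=np.argmin(np.linalg.norm(Q-p,axis=1));print(tri(Ct,ct[i],Cs,cs[j]))
# spare, body corners
face=[(190,74),(540,250),(425,487),(68,298)]
F=onz(Ct,[f(x,y,120,155) for x,y in face],.044);print('face',F.round(3),np.linalg.norm(F-np.roll(F,1,0),axis=1), F.mean(0))
im=cv2.imread('pics/top0.png')
print('spare',onz(Ct,[(222,94)],.05))
im2=cv2.resize(im[100:240,235:400],None,fx=4,fy=4,interpolation=cv2.INTER_CUBIC);cv2.imwrite('pics/padcrop.png',im2)
```

```text
lens top (167.75, 198.91666666666666) (359.75, 186.41666666666666) (array([0.48777404, 0.15396289, 0.10852722]), np.float64(0.0009187122353033812))
button (145.75, 188.25) (389.4166666666667, 213.58333333333334) (array([0.52024191, 0.21860993, 0.07089182]), np.float64(0.00021631335363204575))
mark (172.25, 190.08333333333334) (355.4166666666667, 189.91666666666666) (array([0.50824367, 0.14301304, 0.11249303]), np.float64(0.00021609747328789846))
lens z.11 [[0.48759895 0.15411097 0.11      ]] [[0.4900782  0.15310375 0.11      ]]
btn [[0.52039842 0.21896325 0.07      ]] [[0.51912291 0.21883138 0.07      ]]
mark [[0.50863942 0.14364316 0.11      ]] [[0.50468498 0.14349867 0.11      ]]
[[ 0.559 -0.106  0.02 ]
 [ 0.433 -0.086  0.02 ]
 [ 0.413 -0.207  0.02 ]
 [ 0.536 -0.229  0.02 ]]
[[ 0.418 -0.207  0.02 ]
 [ 0.552 -0.221  0.02 ]
 [ 0.573 -0.103  0.02 ]
 [ 0.438 -0.087  0.02 ]]
(array([ 0.5608112, -0.1062231,  0.0081028]), np.float64(0.00032556466778534853))
(array([ 0.43298728, -0.08676249,  0.01649961]), np.float64(0.0016276564863364781))
(array([ 0.41343188, -0.20800586,  0.01673096]), np.float64(0.0006566366300595284))
(array([ 0.53787383, -0.22903714,  0.00696705]), np.float64(0.0034189610384494787))
face [[0.58  0.213 0.044]
 [0.502 0.062 0.044]
 [0.404 0.11  0.044]
 [0.484 0.264 0.044]] [0.10812158 0.16964266 0.10946698 0.17346447] [0.49232268 0.16228906 0.044     ]
spare [[0.76930742 0.03164756 0.05      ]]
```

View pics/padcrop.png

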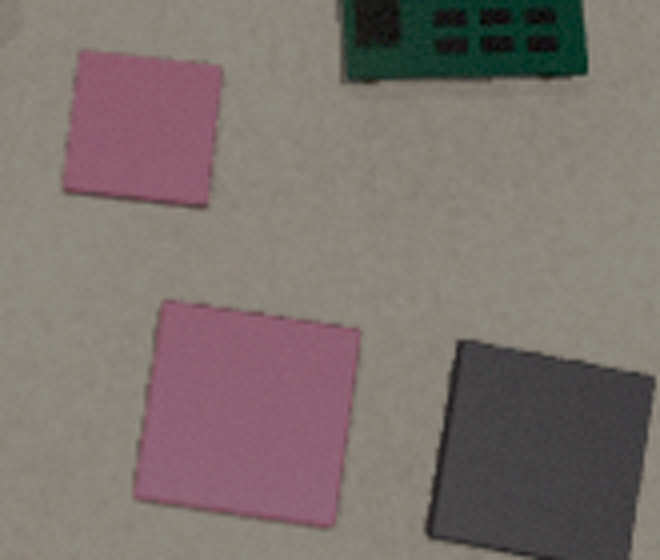

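Run:
```python
from h import *
s=env.state();M=R.from_rotvec(s['ee_rot']).as_matrix();print(M.round(3))
print('jaw yaw deg',np.degrees(np.arctan2(M[1,2],M[0,2])),'q1,q6',np.degrees(s['q'][[0,5]]))
```

```text
[[ 0.967 -0.     0.253]
 [-0.253 -0.001  0.967]
 [-0.    -1.    -0.001]]
jaw yaw deg 75.346795584264 q1,q6 [70.45105153 -4.89582632]
```

send_rows --steps "0.04 -0.04 0 0 -1;0.04 -0.04 0 0 -1;0.04 -0.04 0 0 -1;0.04 -0.04 0 0 -1;0.04 -0.04 0 0 -1;0.04 -0.04 0 0 -1;0.02 -0.04 0 0 -1;0 -0.04 0 0 -1"

```text
clock: 0.82
tcp_pos: [0.349, 0.3211, 0.2228]
ee_rot: [-1.566, 0.194, -0.189]
contact_force: [1.1, -0.8, -0.1]
opening: 0.0927
```

send_rows --steps "0.025 -0.025 0 -0.125 -1;0.025 -0.025 0 -0.125 -1;0.025 -0.02 0 -0.125 -1;0.025 -0.02 0 -0.125 -1;0.025 -0.02 0 -0.125 -1;0.02 -0.02 0 -0.125 -1;0.02 -0.02 0 -0.125 -1;0.01 -0.01 0 -0.125 -1"

```text
clock: 1.48
tcp_pos: [0.527, 0.1446, 0.2198]
ee_rot: [-1.349, 0.976, -0.962]
contact_force: [-0.4, -0.4, 0.5]
opening: 0.0931
```

send_rows --steps "0 0 0 -0.125 0;0 0 0 -0.125 0;0 0 0 -0.125 0;0 0 0 -0.125 0;0 0 0 -0.125 0;0 0 0 -0.125 0;0 0 0 -0.12 0;0 0 0 0 0"

```text
clock: 2.15
tcp_pos: [0.5284, 0.1387, 0.2158]
ee_rot: [-0.898, 1.62, -1.596]
contact_force: [0.5, 1.1, -0.0]
opening: 0.0473
```

Run:
```python
from h import *
s=env.state();im=env.snapshot('wrist');cv2.imwrite('pics/w1.png',im);np.savez('w1.npz',tcp_pos=s['tcp_pos'],ee_rot=s['ee_rot'])
M=R.from_rotvec(s['ee_rot']).as_matrix()
print(s['clock'],s['tcp_pos'],'yaw',np.degrees(np.arctan2(M[1,2],M[0,2])),s['q'],s['contact_force'])
C=cam('wrist',s)
print(proj(C,[[.488,.154,.11],[.52,.2188,.07]]))
```

```text
2.15 [0.52838558 0.13872595 0.21583612] yaw -31.89228560464698 [ 1.56055695e-01 -7.80495075e-04  1.64484108e+00  1.00808262e-02
  1.50725956e+00  7.12000811e-01] [ 0.50488543  1.1158984  -0.02528132]
[[211.66901778 201.62827944]
 [207.9107951  124.68669122]]
```

View pics/w1.png

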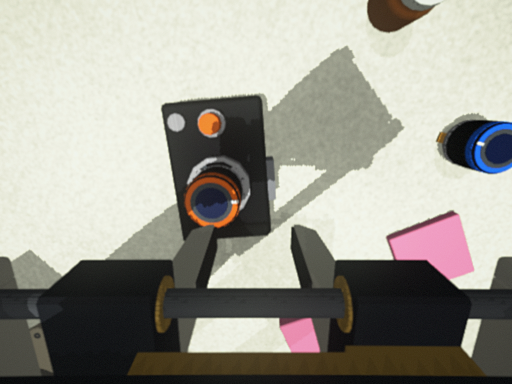

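Wrist view: the lens ring is at (212,200) and the button at (210,123), within about 2 px of the positions I projected from the first measurement. Refining with masks.

```bash
cat > meas.py <<'E'
from h import *
def meas(tag):
    im=cv2.imread(f'pics/{tag}.png');z=np.load(f'{tag}.npz');C=cam('wrist',z)
    m,b=blobs(im,(3,140,120),(18,255,255),20)
    for c in b:
        (e)=cv2.fitEllipse(c) if len(c)>5 else None
        print(tag,cv2.contourArea(c),cv2.boundingRect(c),'ell',np.round(e[0],1),np.round(e[1],1),'z.11',onz(C,[e[0]],.11)[0].round(4),'z.07',onz(C,[e[0]],.07)[0].round(4),'z.062',onz(C,[e[0]],.062)[0].round(4))
    return C
if __name__=='__main__':
    import sys
    meas(sys.argv[1])
E
python3 meas.py w1; python3 -c "
import cv2
im=cv2.imread('pics/w1.png')[90:240,155:280];cv2.imwrite('pics/w1c.png',cv2.resize(im,None,fx=4,fy=4,interpolation=cv2.INTER_CUBIC))"
```

```text
w1 577.0 (185, 178, 54, 50) ell [211.3 202.2] [45.4 50.1] z.11 [0.4873 0.1537 0.11  ] z.07 [0.4743 0.1458 0.07  ] z.062 [0.4718 0.1442 0.062 ]
w1 329.0 (198, 113, 22, 22) ell [208.7 123.4] [20.3 20.8] z.11 [0.5283 0.2177 0.11  ] z.07 [0.5215 0.2195 0.07  ] z.062 [0.5201 0.2198 0.062 ]
```

View pics/w1c.png

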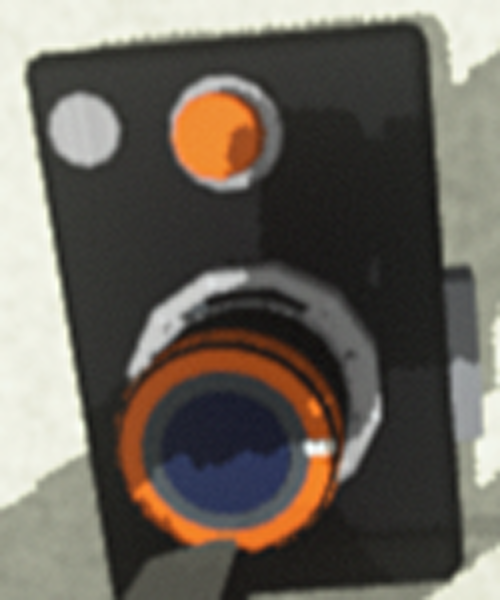

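send_rows --steps "-0.002 0.03 0 0.07 1;-0.002 0.03 0 0 1;-0.002 0.018 0 0 1;0 0.003 0 0 1;0 0 0 0 1;0 0 0 0 1;0 0 0 0 1;0 0 0 0 1" --force 20

```text
clock: 2.87
tcp_pos: [0.5217, 0.2196, 0.2145]
ee_rot: [-0.971, 1.545, -1.524]
contact_force: [0.5, -0.9, 0.1]
opening: 0.001
```

```bash
cat > st.py <<'E'
from h import *
import sys
s=env.state()
if len(sys.argv)>1:
    im=env.snapshot('wrist');cv2.imwrite(f'pics/{sys.argv[1]}.png',im);np.savez(f'{sys.argv[1]}.npz',tcp_pos=s['tcp_pos'],ee_rot=s['ee_rot'])
M=R.from_rotvec(s['ee_rot']).as_matrix()
print(s['clock'],s['tcp_pos'].round(4),'yaw',np.degrees(np.arctan2(M[1,2],M[0,2])).round(2),'q6',s['q'][5].round(3),'F',s['contact_force'].round(1),'open',round(s['opening'],4),'ydown',M[:,1].round(3))
E
python3 st.py w2; python3 meas.py w2
```

```text
2.8667 [0.5217 0.2196 0.2145] yaw -25.79 q6 0.751 F [ 0.5 -0.9  0.1] open 0.001 ydown [-0.014  0.005 -1.   ]
w2 277.0 (245, 174, 20, 20) ell [254.3 183.6] [18.6 19.2] z.11 [0.5261 0.2289 0.11  ] z.07 [0.521  0.2194 0.07  ] z.062 [0.52   0.2175 0.062 ]
```

View pics/w2.png

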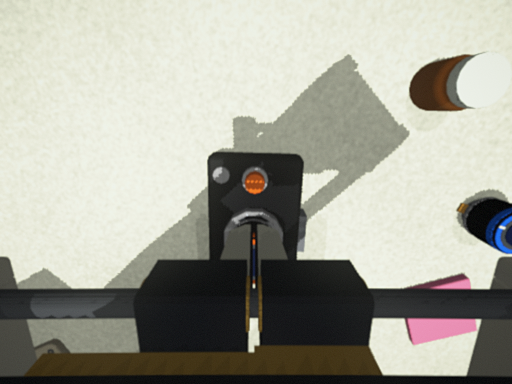

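Button at (254,184) in this view. Both wrist positions put it at (0.521, 0.2195) for z=0.070, so the button is up as described. The TCP is directly over it, so I'm descending.

send_rows --steps "0 0 -0.03 0 1;0 0 -0.03 0 1;0 0 -0.03 0 1;0 0 -0.02 0 1;0 0 -0.01 0 1;0 0 -0.005 0 1;0 0 0 0 1;0 0 0 0 1"

```text
clock: 3.58
tcp_pos: [0.525, 0.2145, 0.0894]
ee_rot: [-0.96, 1.544, -1.529]
contact_force: [0.2, -0.3, 0.8]
opening: 0.0003
```

send_rows --steps "-0.004 0.005 0 0 1;0 0 0 0 1;0 0 -0.005 0 1;0 0 -0.005 0 1;0 0 -0.004 0 1;0 0 -0.003 0 1;0 0 -0.003 0 1;0 0 0 0 1"

```text
clock: 4.25
tcp_pos: [0.5252, 0.2217, 0.0746]
ee_rot: [-0.949, 1.538, -1.528]
contact_force: [0.2, -0.3, 0.4]
opening: 0.0005
```

```bash
python3 st.py
```

```text
4.25 [0.5252 0.2217 0.0746] yaw -26.04 q6 0.756 F [ 0.2 -0.3  0.4] open 0.0005 ydown [ 0.005  0.01  -1.   ]
```

send_rows --steps "-0.003 0 -0.002 0 1;0 0 -0.002 0 1;0 0 -0.002 0 1;0 0 -0.001 0 1;0 0 -0.001 0 1;0 0 -0.001 0 1;0 0 -0.001 0 1;0 0 0 0 1"

```text
clock: 4.92
tcp_pos: [0.523, 0.2218, 0.0705]
ee_rot: [-0.947, 1.537, -1.528]
contact_force: [0.6, 0.9, 0.1]
opening: 0.0004
```

```bash
python3 st.py
```

```text
4.9167 [0.523  0.2218 0.0705] yaw -26.04 q6 0.758 F [0.6 0.9 0.1] open 0.0004 ydown [ 0.007  0.01  -1.   ]
```

send_rows --steps "0 0 -0.002 0 1;0 0 -0.002 0 1;0 0 -0.002 0 1;0 0 -0.002 0 1;0 0 -0.002 0 1;0 0 -0.002 0 1;0 0 -0.002 0 1;0 0 -0.002 0 1"

```text
clock: 5.58
tcp_pos: [0.5234, 0.222, 0.0701]
ee_rot: [-0.948, 1.535, -1.528]
contact_force: [-9.7, -3.7, 21.9]
opening: 0.0005
```

```bash
python3 st.py
```

```text
5.5833 [0.5234 0.222  0.0701] yaw -25.97 q6 0.758 F [-9.7 -3.7 21.9] open 0.0005 ydown [ 0.007  0.009 -1.   ]
```

The force rose to 22 N at a tip height of 0.062, which is the bottom of the button's travel. Lifting, then moving over the lens and looking.

send_rows --steps "0 0 0.02 0 1;0 0 0.03 0 1;0 0 0.03 0 1;0 0 0.03 0 1;0 0 0.02 0 -1;-0.015 -0.03 0.02 0 -1;-0.015 -0.03 0 0 -1;-0.005 -0.007 0 0 -1"

```text
clock: 6.25
tcp_pos: [0.4825, 0.1536, 0.2204]
ee_rot: [-0.961, 1.538, -1.526]
contact_force: [-0.4, -0.5, -0.8]
opening: 0.0224
```

send_rows --steps "0 0 0 0 -1;0 0 0 0 -1;0 0 0 0 -1;0 0 0 0 -1;0 0 0 0 -1;0 0 0 0 -1;0 0 0 0 -1;0 0 0 0 -1"

```text
clock: 6.92
tcp_pos: [0.482, 0.1556, 0.2169]
ee_rot: [-0.964, 1.542, -1.524]
contact_force: [0.3, -0.4, 1.3]
opening: 0.0759
```

```bash
python3 st.py w3; python3 meas.py w3; python3 -c "
from h import *
z=np.load('w3.npz');print(proj(cam('wrist',z),[[.488,.1545,.11],[.521,.2195,.07],[.521,.2195,.062]]))"
```

```text
6.9167 [0.482  0.1556 0.2169] yaw -25.76 q6 0.654 F [ 0.3 -0.4  1.3] open 0.0759 ydown [-0.007  0.007 -1.   ]
w3 611.0 (234, 168, 52, 52) ell [259.6 193.1] [47.8 49. ] z.11 [0.4872 0.1536 0.11  ] z.07 [0.4824 0.1425 0.07  ] z.062 [0.4815 0.1403 0.062 ]
w3 313.5 (251, 104, 21, 22) ell [261.4 114.2] [19.5 20.6] z.11 [0.5208 0.2204 0.11  ] z.07 [0.5211 0.2194 0.07  ] z.062 [0.5212 0.2192 0.062 ]
[[259.93258142 191.99347432]
 [261.27729808 114.13341293]
 [261.14671008 113.98854569]]
```

View pics/w3.png

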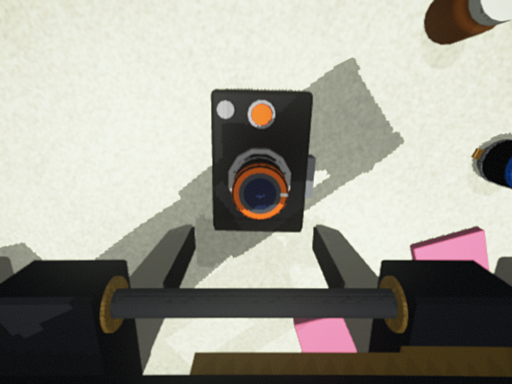

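The ring centre (260,193) gives (0.487, 0.154) at z=0.11, the same as the other three views. The button (261,114) shows almost no orange side now, and projections fit z=0.062. Descending in two stages to straddle the lens.

send_rows --steps "0.005 0 -0.03 0 -1;0 0 -0.03 0 -1;0 0 -0.015 0 -1;0 0 0 0 -1;0 0 0 0 -1;0 0 0 0 -1;0 0 0 0 -1;0 0 0 0 -1"

```text
clock: 7.63
tcp_pos: [0.4896, 0.1568, 0.1442]
ee_rot: [-0.958, 1.537, -1.524]
contact_force: [-0.1, -0.2, -0.0]
opening: 0.0927
```

```bash
python3 st.py
```

```text
7.6333 [0.4896 0.1568 0.1442] yaw -25.71 q6 0.651 F [-0.1 -0.2 -0. ] open 0.0927 ydown [-0.001  0.009 -1.   ]
```

Correct x by −2 mm and y by −3 mm, then drop 67 mm.

send_rows --steps "-0.002 -0.003 -0.015 0 -1;0 0 -0.015 0 -1;0 0 -0.015 0 -1;0 0 -0.01 0 -1;0 0 -0.007 0 -1;0 0 -0.004 0 -1;0 0 0 0 -1;0 0 0 0 -1"

```text
clock: 8.3
tcp_pos: [0.4943, 0.1551, 0.0854]
ee_rot: [-0.942, 1.528, -1.525]
contact_force: [0.7, 0.1, -0.0]
opening: 0.0931
```

```bash
python3 st.py
```

```text
8.3 [0.4943 0.1551 0.0854] yaw -25.7 q6 0.645 F [ 0.7  0.1 -0. ] open 0.0931 ydown [ 0.016  0.012 -1.   ]
```

send_rows --steps "-0.004 -0.001 -0.004 0 -1;-0.002 0 -0.003 0 -1;0 0 -0.002 0 -1;0 0 0 0 -1;0 0 0 0 -1;0 0 0 0 -1;0 0 0 0 -1;0 0 0 0 -1"

```text
clock: 8.97
tcp_pos: [0.4892, 0.1544, 0.0781]
ee_rot: [-0.938, 1.526, -1.525]
contact_force: [0.5, -0.8, 0.8]
opening: 0.0931
```

```bash
python3 st.py w4
```

```text
8.9667 [0.4892 0.1544 0.0781] yaw -25.69 q6 0.645 F [ 0.5 -0.8  0.8] open 0.0931 ydown [ 0.019  0.013 -1.   ]
```

View pics/w4.png

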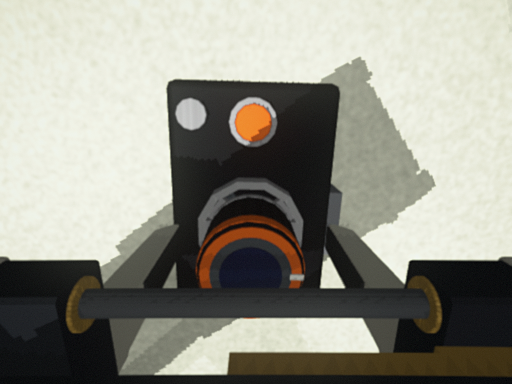

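The lens sits between the fingers at about x=250, with the fingers at 178 and 330. The button is visibly down. Closing.

send_rows --steps "-0.001 0 0 0 1;0 0 0 0 1;0 0 0 0 1;0 0 0 0 1;0 0 0 0 1;0 0 0 0 1;0 0 0 0 1;0 0 0 0 1" --force 35

```text
clock: 9.68
tcp_pos: [0.4882, 0.1546, 0.0783]
ee_rot: [-0.938, 1.526, -1.525]
contact_force: [0.1, -0.1, -0.5]
opening: 0.0556
```

```bash
python3 st.py
```

```text
9.6833 [0.4882 0.1546 0.0783] yaw -25.69 q6 0.645 F [ 0.1 -0.1 -0.5] open 0.0556 ydown [ 0.019  0.013 -1.   ]
```

send_rows --steps "0 0 0 0.05 1;0 0 0 0.1 1;0 0 0 0.1 1;0 0 0 0.1 1;0 0 0 0.1 1;0 0 0 0.1 1;0 0 0 0.1 1;0 0 0 0.1 1"

```text
clock: 10.35
tcp_pos: [0.4873, 0.1559, 0.0783]
ee_rot: [-1.327, 0.968, -0.948]
contact_force: [-0.8, -0.6, 0.8]
opening: 0.0554
```

```bash
python3 st.py; python3 -c "
from h import *
print(env.state()['wrist_torque'])"
```

```text
10.35 [0.4873 0.1559 0.0783] yaw 19.04 q6 -0.148 F [-0.8 -0.6  0.8] open 0.0554 ydown [ 0.002  0.024 -1.   ]
[-0.22682598  0.24752934  0.00741942]
```

send_rows --steps "0 -0.001 0 0.1 1;0 0 0 0.1 1;0 0 0 0.1 1;0 0 0 0.1 1;0 0 0 0.1 1;0 0 0 0.1 1;0 0 0 0.1 1;0 0 0 0.1 1"

```text
clock: 11.02
tcp_pos: [0.4872, 0.1531, 0.0783]
ee_rot: [-1.537, 0.327, -0.296]
contact_force: [-1.9, -1.3, 2.0]
opening: 0.0556
```

```bash
python3 st.py w5; python3 -c "
from h import *
print(env.state()['wrist_torque'])
cv2.imwrite('pics/s5.png',cv2.resize(env.snapshot('scene')[130:260,280:430],None,fx=4,fy=4))"
```

```text
11.0167 [0.4872 0.1531 0.0783] yaw 67.22 q6 -0.989 F [-1.9 -1.3  2. ] open 0.0556 ydown [-0.017  0.015 -1.   ]
[-0.0775708   0.3437613  -0.03712902]
```

View pics/w5.png

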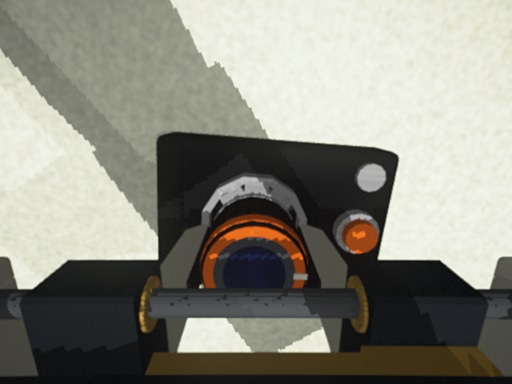

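View pics/s5.png

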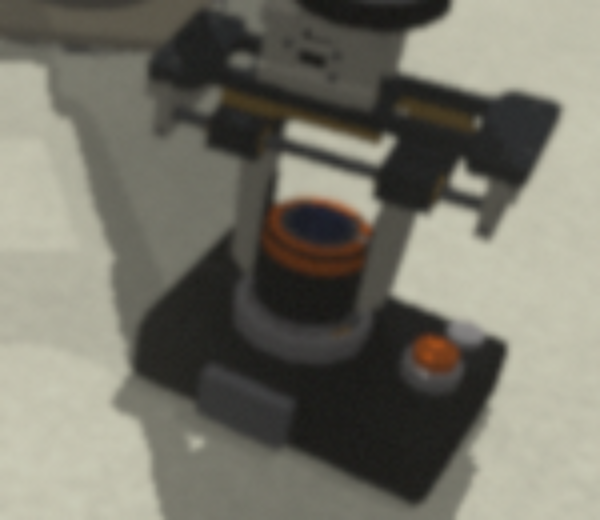

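The gripper has turned 93° and the lens went with it: the white mark is still by the right finger at (300,277). Lifting straight up.

send_rows --steps "0 0 0.004 0 1;0 0 0.006 0 1;0 0 0.008 0 1;0 0 0.008 0 1;0 0 0.008 0 1;0 0 0.01 0 1;0 0 0.01 0 1;0 0 0.01 0 1"

```text
clock: 11.78
tcp_pos: [0.4845, 0.153, 0.1451]
ee_rot: [-1.536, 0.344, -0.305]
contact_force: [0.6, -1.1, -2.7]
opening: 0.0556
```

```bash
python3 st.py; python3 -c "
from h import *
cv2.imwrite('pics/s6.png',cv2.resize(env.snapshot('scene')[130:260,280:430],None,fx=4,fy=4))"
```

```text
11.7833 [0.4845 0.153  0.1451] yaw 66.25 q6 -0.969 F [ 0.6 -1.1 -2.7] open 0.0556 ydown [-0.022  0.015 -1.   ]
```

View pics/s6.png

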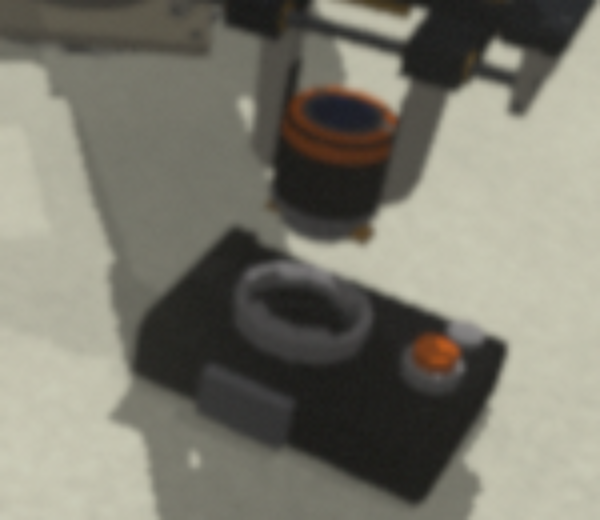

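Clean lift: the ring is empty at about (300,310) in the crop and the lugs show under the lens. Carrying it toward the pad.

send_rows --steps "0 -0.015 0 0 1;0 -0.03 0 0 1;0 -0.035 0 0 1;0 -0.035 0 0 1;0 -0.035 0 0 1;0 -0.03 0 0 1;0 -0.02 0 0 1;0 -0.01 0 0 1"

```text
clock: 12.5
tcp_pos: [0.488, -0.0619, 0.1555]
ee_rot: [-1.532, 0.327, -0.311]
contact_force: [0.2, -0.2, -2.7]
opening: 0.0554
```

```bash
python3 st.py w7
```

```text
12.5 [ 0.488  -0.0619  0.1555] yaw 66.64 q6 -1.407 F [ 0.2 -0.2 -2.7] open 0.0554 ydown [-0.007  0.017 -1.   ]
```

View pics/w7.png

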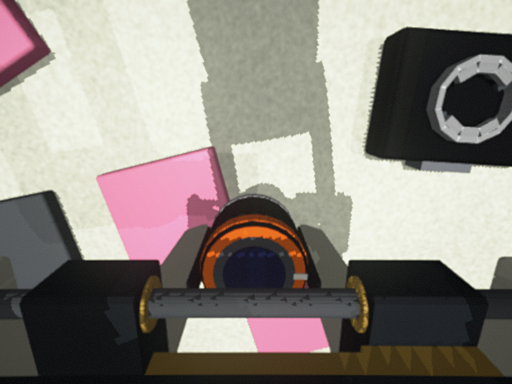

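Wrist view: the pad's near corners are at (213,148) and (99,176). Triangulating them against the top view for the pad's height.

Run:
```python
from h import *
z=np.load('w7.npz');C=cam('wrist',z);Ct=cam('top')
im=cv2.imread('pics/w7.png')
m,b=blobs(im,(150,70,60),(178,255,255),300)
for c in b: print(cv2.approxPolyDP(c,5,True).reshape(-1,2).tolist())
for w,t in (((213,148),(269,224)),((99,176),(317,231))): print(tri(C,w,Ct,t),onz(C,[w],.02).round(4),onz(Ct,[t],.02).round(4))
# pad center from top corners sub-pixel mask moments
it=cv2.imread('pics/top0.png');m,b=blobs(it,(150,70,60),(178,255,255),150)
for c in b:
    M=cv2.moments(c);p=(M['m10']/M['m00'],M['m01']/M['m00']);print(np.round(p,1),onz(Ct,[p],.02).round(4))
```

```text
[[247, 318], [259, 352], [328, 346], [320, 318]]
[[213, 147], [97, 177], [130, 260], [159, 265], [185, 230], [212, 226], [228, 201]]
[[13, 0], [0, 0], [0, 86], [49, 51]]
(array([ 0.43522763, -0.08628786, -0.0042614 ]), np.float64(0.001575769206072417)) [[ 0.4345 -0.0823  0.02  ]] [[ 0.4326 -0.0859  0.02  ]]
(array([ 0.41334926, -0.20774532,  0.01617973]), np.float64(7.1708398694179e-05)) [[ 0.4133 -0.2055  0.02  ]] [[ 0.4132 -0.2073  0.02  ]]
[349.  310.5] [[ 0.2122 -0.2836  0.02  ]]
[296.5 203.1] [[ 0.485  -0.1568  0.02  ]]
[270.3 131.7] [[ 0.6741 -0.0928  0.02  ]]
[484.  149.2] [[ 0.6251 -0.6739  0.02  ]]
```

send_rows --steps "0 -0.02 -0.005 0 1;0 -0.03 -0.01 0 1;-0.002 -0.025 -0.015 0 1;0 -0.012 -0.015 0 1;0 -0.003 -0.01 0 1;0 0 0 0 1;0 0 0 0 1;0 0 0 0 1"

```text
clock: 13.22
tcp_pos: [0.4889, -0.1509, 0.1017]
ee_rot: [-1.529, 0.323, -0.314]
contact_force: [-0.1, 0.3, -3.7]
opening: 0.0555
```

```bash
python3 st.py w8;python3 -c "
from h import *
cv2.imwrite('pics/s8.png',cv2.resize(env.snapshot('scene')[120:280,130:330],None,fx=4,fy=4,interpolation=2)[:600])"
```

```text
13.2167 [ 0.4889 -0.1509  0.1017] yaw 66.67 q6 -1.58 F [-0.1  0.3 -3.7] open 0.0555 ydown [-0.002  0.019 -1.   ]
```

View pics/s8.png

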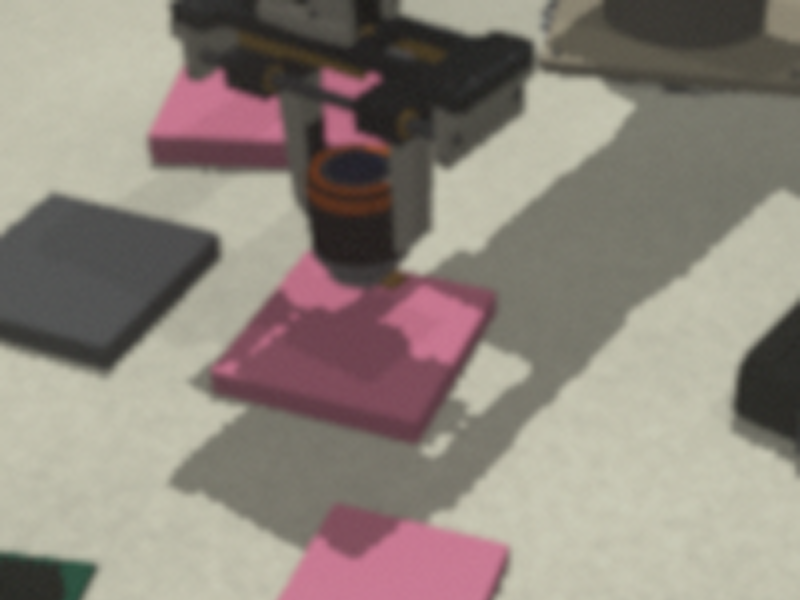

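View pics/w8.png

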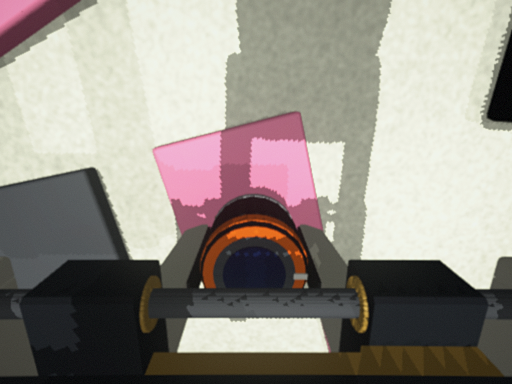

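The lens is above the pad, with the pad's corners at (154,148) and (299,112). Triangulating w7 against w8.

Run:
```python
from h import *
C7=cam('wrist',np.load('w7.npz'));C8=cam('wrist',np.load('w8.npz'))
for a,b in (((213,147.5),(299.5,112.5)),((98,176.5),(154,148.5))): print(tri(C7,a,C8,b),onz(C8,[b],.02).round(4))
```

```text
(array([ 0.43471794, -0.08317288,  0.01342509]), np.float64(0.0005651026512744105)) [[ 0.4345 -0.0842  0.02  ]]
(array([ 0.4131813 , -0.20923547,  0.01578954]), np.float64(0.0003625369208019488)) [[ 0.4131 -0.2077  0.02  ]]
```

The corners agree within 2 mm at z=0.02, and the triangulated height is 13–16 mm, so the pad is 20 mm thick within error. Centre at (0.486, −0.156). I'll lower until contact shows.

send_rows --steps "-0.003 -0.005 -0.01 0 1;0 0 -0.01 0 1;0 0 -0.008 0 1;0 0 -0.005 0 1;0 0 -0.002 0 1;0 0 0 0 1;0 0 0 0 1;0 0 0 0 1"

```text
clock: 13.98
tcp_pos: [0.4868, -0.1546, 0.0647]
ee_rot: [-1.53, 0.318, -0.314]
contact_force: [-0.0, 0.6, -3.3]
opening: 0.0556
```

```bash
python3 st.py
```

```text
13.9833 [ 0.4868 -0.1546  0.0647] yaw 66.87 q6 -1.594 F [-0.   0.6 -3.3] open 0.0556 ydown [ 0.001  0.018 -1.   ]
```

send_rows --steps "-0.001 -0.001 -0.002 0 1;0 0 -0.002 0 1;0 0 -0.0015 0 1;0 0 -0.0015 0 1;0 0 -0.001 0 1;0 0 0 0 1;0 0 0 0 1;0 0 0 0 1"

```text
clock: 14.65
tcp_pos: [0.4866, -0.1563, 0.0572]
ee_rot: [-1.53, 0.316, -0.316]
contact_force: [0.6, -0.1, -3.6]
opening: 0.0556
```

```bash
python3 st.py
```

```text
14.65 [ 0.4866 -0.1563  0.0572] yaw 66.85 q6 -1.597 F [ 0.6 -0.1 -3.6] open 0.0556 ydown [ 0.003  0.017 -1.   ]
```

send_rows --steps "0 0 -0.001 0 1;0 0 -0.001 0 1;0 0 -0.001 0 1;0 0 -0.0005 0 1;0 0 0 0 1;0 0 0 0 1;0 0 0 0 1;0 0 0 0 1"

```text
clock: 15.32
tcp_pos: [0.4875, -0.1566, 0.0546]
ee_rot: [-1.531, 0.315, -0.317]
contact_force: [-1.0, -0.1, -1.0]
opening: 0.0558
```

```bash
python3 st.py
```

```text
15.3167 [ 0.4875 -0.1566  0.0546] yaw 66.86 q6 -1.597 F [-1.  -0.1 -1. ] open 0.0558 ydown [ 0.005  0.016 -1.   ]
```

Contact has begun: the load went from −3.6 to −1.0 N at z=0.0546, against 0.054 predicted. One more millimetre to seat it.

send_rows --steps "0 0 -0.0006 0 1;0 0 -0.0006 0 1;0 0 -0.0006 0 1;0 0 0 0 1;0 0 0 0 1;0 0 0 0 1;0 0 0 0 1;0 0 0 0 1"

```text
clock: 15.98
tcp_pos: [0.4879, -0.1567, 0.0546]
ee_rot: [-1.531, 0.314, -0.318]
contact_force: [-0.8, -0.6, 1.1]
opening: 0.0555
```

```bash
python3 st.py
```

```text
15.9833 [ 0.4879 -0.1567  0.0546] yaw 66.87 q6 -1.597 F [-0.8 -0.6  1.1] open 0.0555 ydown [ 0.005  0.016 -1.   ]
```

Seated: the weight is carried and I'm pressing with about 4 N. Opening slowly, by small steps.

send_rows --steps "0 0 0 0 0.15;0 0 0 0 0.1;0 0 0 0 0.05;0 0 0 0 0;0 0 0 0 -0.1;0 0 0 0 -0.3;0 0 0 0 -0.6;0 0 0 0 -1"

```text
clock: 16.65
tcp_pos: [0.4886, -0.157, 0.0549]
ee_rot: [-1.531, 0.313, -0.319]
contact_force: [0.3, 0.1, 0.3]
opening: 0.0694
```

send_rows --steps "0 0 0 0 -1;0 0 0 0 -1;0 0 0 0 -1;0 0 0 0 -1;0 0 0 0 -1;0 0 0 0 -1;0 0 0 0 -1;0 0 0 0 -1"

```text
clock: 17.32
tcp_pos: [0.4892, -0.1573, 0.0553]
ee_rot: [-1.531, 0.312, -0.32]
contact_force: [-0.3, 0.5, -0.6]
opening: 0.0929
```

```bash
python3 st.py w9
```

```text
17.3167 [ 0.4892 -0.1573  0.0553] yaw 66.87 q6 -1.597 F [-0.3  0.5 -0.6] open 0.0929 ydown [ 0.008  0.015 -1.   ]
```

View pics/w9.png

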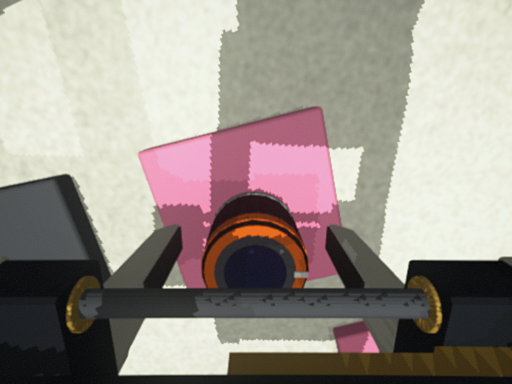

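Fingers are clear on both sides, at 180 and 330 with the lens at 205–307. Lifting straight up.

send_rows --steps "0 0 0.01 0 -1;0 0 0.015 0 -1;0 0 0.02 0 -1;0 0 0.03 0 -1;0 0 0.03 0 -1;0 0 0.03 0 -1;0 0 0.03 0 -1;0 0 0.02 0 -1"

```text
clock: 18.03
tcp_pos: [0.4825, -0.1543, 0.2458]
ee_rot: [-1.529, 0.322, -0.31]
contact_force: [0.8, -0.5, -0.0]
opening: 0.0929
```

send_rows --steps "-0.02 0 0.02 0 -1;-0.03 0 0.02 0 -1;-0.03 0 0.01 0 -1;-0.03 0 0 0 -1;-0.02 0 0 0 -1;0 0 0 0 -1;0 0 0 0 -1;0 0 0 0 -1"

```text
clock: 18.7
tcp_pos: [0.3497, -0.1546, 0.3136]
ee_rot: [-1.536, 0.305, -0.326]
contact_force: [-0.3, -0.8, 0.5]
opening: 0.0929
```

```bash
python3 st.py w10;python3 -c "
from h import *
for n in('scene','top'): cv2.imwrite(f'pics/{n}10.png',env.snapshot(n))
a=cv2.imread('pics/scene10.png')[120:330,130:420];cv2.imwrite('pics/s10c.png',cv2.resize(a,(725,525),interpolation=2))
t=cv2.imread('pics/top10.png')[80:250,120:345];cv2.imwrite('pics/t10c.png',cv2.resize(t,None,fx=3.5,fy=3.5,interpolation=2))"
```

```text
18.7 [ 0.3497 -0.1546  0.3136] yaw 66.92 q6 -1.731 F [-0.3 -0.8  0.5] open 0.0929 ydown [ 0.015  0.009 -1.   ]
```

View pics/s10c.png

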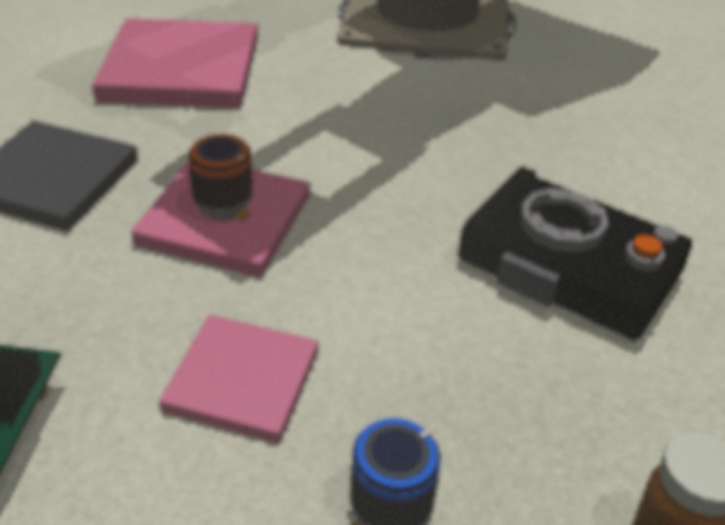

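View pics/t10c.png

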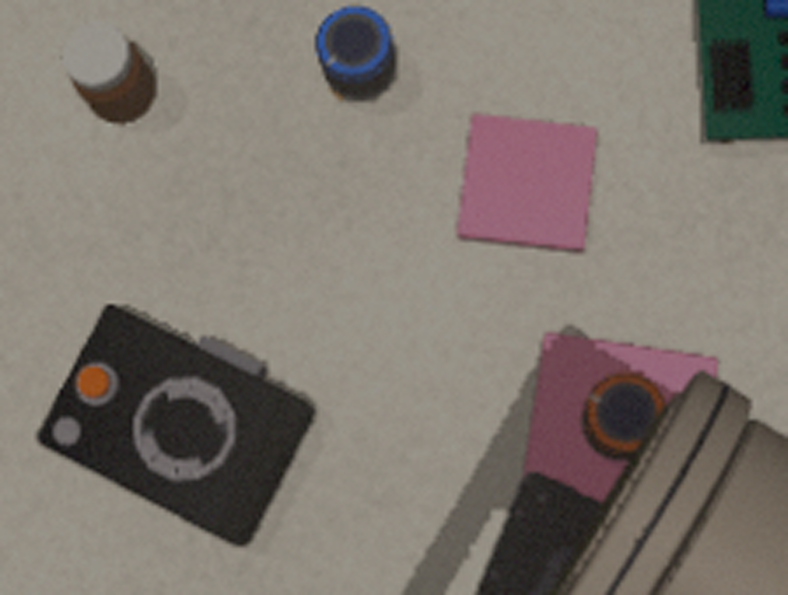

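The lens stands upright on the pad: scene crop (220,175), top crop (625,412). The spare is untouched, the camera's ring is empty and the button is down. One numeric check of the lens position before handing in.

Run:
```python
from h import *
a=((625.5)/3.5-.5+120,(412.5)/3.5-.5+80);b=((220.5)/2.5-.5+130,(149.5)/2.5-.5+120)
Ct,Cs=cam('top'),cam('scene')
print(a,b,tri(Ct,a,Cs,b),onz(Ct,[a],.086),onz(Cs,[b],.086))
d=cv2.absdiff(cv2.imread('pics/top0.png')[75:112,205:240],cv2.imread('pics/top10.png')[75:112,205:240]);print('spare diff',d.mean(),d.max())
print(env.finish_job())
```

```text
(298.2142857142857, 197.35714285714286) (217.7, 179.3) (array([ 0.49060582, -0.1560921 ,  0.08723993]), np.float64(0.0001276548904869846)) [[ 0.49078938 -0.15625341  0.086     ]] [[ 0.48886692 -0.15655267  0.086     ]]
spare diff 8.375032175032175 16
the job is handed in; nothing more can be done
None
```

The orange-ringed lens is off the camera and standing upright near the middle of the 130 mm pink pad. I handed the job in at about 19 s. The hand-in gave no verdict, so the results below are my own checks.

- **Button:** I pressed it until the force rose to 22 N with the fingertips at 62 mm, which is its fully-down height. It still looked down afterwards.
- **Twist and lift:** I gripped the barrel, turned about 93° counter-clockwise and lifted straight off without resistance.
- **Placing:** I lowered the lens until the pad carried its weight, with a gentle press of about 4 N, then opened the fingers and moved away.
- **Final lens position:** The top of the lens measured (0.491, −0.156, 0.087) from two cameras, against 0.086 m expected. That is about 5 mm from the pad centre.
- **Surroundings:** The spare lens was in the same place in the before and after pictures. The small overall change there looks like shading. The gripper was open and clear of everything.
- **Weaker measurement:** The pad height from camera triangulation came out low (mostly 13–17 mm, a few readings 8 mm or less, one negative) against the stated 20 mm. I relied on contact force instead; contact came within about 1 mm of where a 20 mm pad predicts.

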